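Shut the sample cabinet and present the loaded carrier

TASK

The tubes for inspection have been taken out of the small white sample cabinet and stand in a carrier in the wire tray. First push the cabinet's door shut until it snaps home on its catch; then grip the carrier that holds the two tubes, lift it straight up about 10 cm out of the tray and finish holding it there, level and still, with both tubes fully down in their places. Leave the other carriers, the bottle and the timer where they stand.

Things in the scene. Friction and masses are not known exactly. Their poses are not given: they have to be found in the camera images.
- cabinet: White benchtop sample cabinet, fixed, 130 (x) x 200 (y) x 170 (z) mm, open at its front, which is its own -x side, towards the robot. Origin: centre of its underside; x is depth (away from the robot at yaw 0), z up. Its door hangs on its right (-y) edge and covers the whole front.
- door (a joint): Angle of the cabinet door, rad: 0 shut, grows as it opens (counter-clockwise from above); starts at 0.4 to 1.05. Vertical hinge axis; it swings freely and stays where left. In the last 0.07 rad a sprung ball catch resists with up to about 8 N at the push point; past about 0.03 rad it pulls the door to 0 and keeps it fully shut.
- door_hinge (a point): Point on the door's hinge axis, 91 mm above the table. In the cabinet's frame it lies at x = -68 mm, y = -98 mm.
- door_push (a point): Point on the door's outer face to push at: 120 mm from the hinge, 150 mm above the table (door top: 169 mm). Axes turn with the door: -x out of the outer face, +y hinge to free edge. The outer face is 21 mm in front (-x) of the hinge axis; door 196 mm wide, 18 mm thick. A bar handle stands 25 mm proud of it, 174 mm from the hinge, 25 to 95 mm above the table.
- tray: Steel wire tray, fixed on a low base, its underside 18.5 mm above the table, 276 mm long (its x) x 133 mm wide (its y), side and end walls 30 to 36 mm high, floor 6 mm above its underside. Origin: centre of its underside. Three carriers stand across it with their long sides along its y, 55 to 95 mm from centre to centre.
- carrier: The loaded carrier: beige plastic, 19 mm thick (its x) x 108 mm long (its y) x 58 mm high, five tube places in a row; the only one with tubes, one at each end. Stands loose and upright on the tray floor in any of the three positions. Origin: centre of its underside. Grip it across its thickness at mid-length; its top is 83 mm above the table, its tubes reach 111 mm.
- tube_a: Sample tube, 13 mm diameter x 84 mm, loose, in the end place of the loaded carrier at carrier y = -41 mm, foot 2 mm above the carrier's underside. Origin: centre of its foot.
- tube_b: Sample tube like tube_a, in the end place at carrier y = +41 mm.
- carrier_b: Empty carrier of the same shape (no tubes), in the tray; leave it. Origin: centre of its underside.
- carrier_c: Second empty carrier, in the tray; leave it. Origin: centre of its underside.
- bottle: White reagent bottle, 52 mm diameter x 110 mm, on the table between cabinet and tray, farther back; leave it. Origin: centre of its underside.
- timer: Small white bench timer, 66 x 66 x 20 mm, on the table to the left of the tray; leave it. Origin: centre of its underside.
Things that resemble listed ones, but are neither listed nor needed, are in the scene too. What is meant by the timer is not yellow, and is the smaller of those in its own colour.

How it is judged:
On the way, in this order (a step that is already met when the one before it is completed fails the run):
1. the cabinet door is home on its catch (value of joint door below 0.015 rad), for 0.3 s.
2. the loaded carrier is lifted clear of the tray, held by the fingers (z of carrier in the frame of tray above 0.06 m and contact force between carrier and the fingers above 1 N), for 0.2 s.
At the end, for the whole second after the job is handed in: Door shut on its catch (below 0.015 rad); the fingers alone hold the loaded carrier, underside 75 to 200 mm above the tray's, tilt under 0.10 rad, still (0.03 m/s, 0.5 rad/s); both tubes fully down in their end places (8 mm; 12 mm high); empty carriers, bottle and timer within 30 mm of their starts (value of joint door below 0.015 rad and z of carrier in the frame of tray between 0.075 and 0.2 m and angle between carrier's own z axis and vertical below 0.1 rad and linear speed of carrier below 0.03 m/s and angular speed of carrier below 0.5 rad/s and contact force between carrier and the fingers above 1 N and contact force between carrier and tray below 0.05 N and contact force between carrier and carrier_b below 0.05 N and contact force between carrier and carrier_c below 0.05 N and contact force between carrier and bottle below 0.05 N and contact force between carrier and timer below 0.05 N and contact force between carrier and cabinet below 0.05 N and x of tube_a in the frame of carrier between -0.008 and 0.008 m and y of tube_a in the frame of carrier between -0.049 and -0.033 m and z of each of tube_a, tube_b in the frame of carrier below 0.012 m and x of tube_b in the frame of carrier between -0.008 and 0.008 m and y of tube_b in the frame of carrier between 0.033 and 0.049 m and distance of each of carrier_b, carrier_c, bottle, timer from where it was at the start of the episode below 0.03 m); the arm keeps its last pose, push and grip.
It fails at once if the loaded carrier is tipped over 0.35 rad (angle between carrier's own z axis and vertical above 0.35 rad).
It fails at once if a bystander is shoved over 30 mm (distance of any of carrier_b, carrier_c, bottle, timer from where it was at the start of the episode above 0.03 m).
It also fails if it takes over 51 s, if anything falls off the work surface, if the arm or the gripper's body presses on something with over 40 N, if the wrist force passes 120 N, or if a joint passes its speed limit or range.

ROBOT

A 6-joint arm with a two-finger parallel gripper is mounted at the origin on a cart in front of the work surface, level with it; the furniture and walls round the work are solid. World frame = base frame: x ahead of the robot, y to its left, z up, the work surface at z = 0. Lengths are in m, angles in rad, forces in N, time in s.
With the tool pointing down it reaches from about 0.35 to 0.85 m from the base axis. Payload 8.1 kg.
Tool frame: the origin (TCP) lies on the centre line of the jaws, within the pads' length; the fingertips stand 17 mm ahead of it and the grasp point (between the pads) lies 2 mm behind it; z points along the fingers, y is the line along which they close (so a half turn about z gives the same grasp; the last joint's range is limited). The gripper opens to 93 mm and grips with 3 to 60 N. Pads are 15 mm wide; open, the fingers measure 128 mm over their backs; the gripper's body (75 mm by 188 mm) begins 65 mm behind the grasp point.
Start: joints at [-1.299, 0.13, 1.488, -0, 1.523, -0.085], TCP at [0.21, -0.562, 0.236] pointing down, gripper open.
Joint ranges: [-2.96, 2.96], [-0.89, 2.26], [0.02, 2.5], [-1.34, 4.48], [0, 2.73], [-2.66, 2.66]. Speed limits (rad/s): [2.39, 2.39, 2.79, 3.14, 3.14, 3.14].

INTERFACE

Orientations are given as a rotation vector (axis times angle).
In Python, from plant import status, eyes, robot gives the robot as it stands. The module is installed in compiled form; this text tells all that it offers.
- The arm moves only by the tool servo_tool, never from a script. Its argument "plan" is text: rows parted by semicolons, each of 4 numbers parted by spaces: the shift along the tool's x, y, z in m, then the turn about the tool's z in degrees. A call has 1 to 12 rows; each row is the pose to reach, as a shift and turn from the pose commanded when the call began, along the tool's axes at that moment; what a row does not reach only later rows make up. A row lasts 1/12 s, in which the tool goes at most 41.7 mm and 7.16 degrees, less where a joint would pass 70% of its speed; a pose out of reach is approached as far as the arm can. A call with a gripper value outside its range is refused whole. "grip" is the closure, from -1 (fully open) to 1 (shut), set as the call begins (left out, the last holds). The fingers move at their own pace and stop on an object; "grip_force" is the grip in N (left out, the last holds). Time passes only in rows, so rows that repeat a pose let the fingers close. It gives the time, the measured TCP pose, the force, the opening and the grip force at its end, in the units of the state.
- status.read_state(): the state, without advancing time (a new reading comes with each control period).
- eyes.read_camera(name): name is "scene" or "side" or "wrist"; returns a dict with "image" (480x640x3 uint8, blue, green, red), "fovy" (degrees; the focal length in pixels is half the picture's height over the tangent of half this angle, whatever the lens; pixels are square), "cx", "cy" (the principal point, pixels), "world_from_camera" (4x4, takes a point from camera to world coordinates); the wrist camera has in their place "hand_eye" (4x4, takes a point from camera to tool coordinates, whose origin is the TCP and whose axes are the flange's). Camera axes: x right, y down, z forward; pixel columns grow to the right and rows downward; lengths in m; the calibration is good to about 2 mm. The wrist camera is an equidistant fisheye: a pixel r from the principal point sees the ray r / f radians off the axis. A picture is of the moment at which its call begins: read the wrist's pose just before it. There is no depth.
- robot.close_job(): hands the job in; it is judged then, once.
The state is a dict: "t": time; "q": joint angles; "dq": joint speeds; "joint_torque": joint torques, N m; "tool_pos": TCP position; "orientation": TCP orientation; "force": force on the tool from outside, world axes, zero at the start; "wrist_torque": the same for the moment, N m; "opening": finger opening in m; "gripper_force": force on a finger pad.
Only numpy, scipy, OpenCV 4.12 (cv2) and the standard library are available. Lean on these libraries where they do the work, as an engineer would, in place of code of your own. Each camera call takes 0.05 s, during which the arm holds its last target. There are 200 camera calls.

## Working session

There is one attempt and no reset: what is moved stays moved. The work goes in short steps, Python scripts to look and compute and a tool call to move; the robot and the scene stay as the last step left them, time stands still between calls to the robot, and variables do not carry over. Pictures are saved under pics/ and viewed, at most 10 in all, crops included, and the job is handed in when it is done.

Besides the shell and the picture viewer there is one more tool, called after ">>>" in YAML: its name, and indented under it one key for each argument. servo_tool: Moves the arm, as the interface text tells. Its arguments: {"type":"object","properties":{"plan":{"type":"string"},"grip":{"type":"number"},"grip_force":{"type":"number"}},"required":["plan"]}

```bash
mkdir -p pics
python3 - <<'E'
from plant import status, eyes, robot
import cv2, numpy as np, pickle
s=status.read_state();print({k:np.round(v,3).tolist() for k,v in s.items()})
d={}
for n in("scene","side","wrist"):
    c=eyes.read_camera(n);d[n]=c;cv2.imwrite(f"pics/{n}0.png",c["image"]);print(n,{k:np.round(v,4).tolist() for k,v in c.items() if k!="image"})
pickle.dump((s,d),open("c0.pkl","wb"))
E
```

```text
{'t': 0.0, 'q': [-1.299, 0.131, 1.489, -0.0, 1.523, -0.085], 'dq': [-0.002, -0.001, -0.002, -0.001, -0.001, -0.001], 'joint_torque': [-0.003, -55.985, -49.177, 0.077, 0.036, -0.0], 'tool_pos': [0.209, -0.562, 0.235], 'orientation': [-3.09, -0.557, 0.0], 'force': [-0.514, -0.593, -0.295], 'wrist_torque': [-0.021, 0.003, -0.003], 'gripper_force': 0.0, 'opening': 0.093}
scene {'fovy': 57.264, 'cx': 325.3736, 'cy': 237.1621, 'world_from_camera': [[-0.7602, -0.28, 0.5863, -0.1461], [-0.6493, 0.357, -0.6715, 1.1131], [-0.0213, -0.8912, -0.4532, 0.6934], [0.0, 0.0, 0.0, 1.0]]}
side {'fovy': 43.9258, 'cx': 318.7956, 'cy': 246.6393, 'world_from_camera': [[-0.9999, 0.0103, -0.0093, 0.6068], [0.0134, 0.5567, -0.8306, 1.5086], [-0.0034, -0.8306, -0.5568, 0.9541], [0.0, 0.0, 0.0, 1.0]]}
wrist {'fovy': 65.7065, 'cx': 319.5726, 'cy': 241.0195, 'hand_eye': [[0.0007, -0.9556, -0.2948, 0.0825], [1.0, 0.0006, 0.0005, -0.0019], [-0.0003, -0.2948, 0.9556, -0.1482], [0.0, 0.0, 0.0, 1.0]]}
```

View pics/scene0.png

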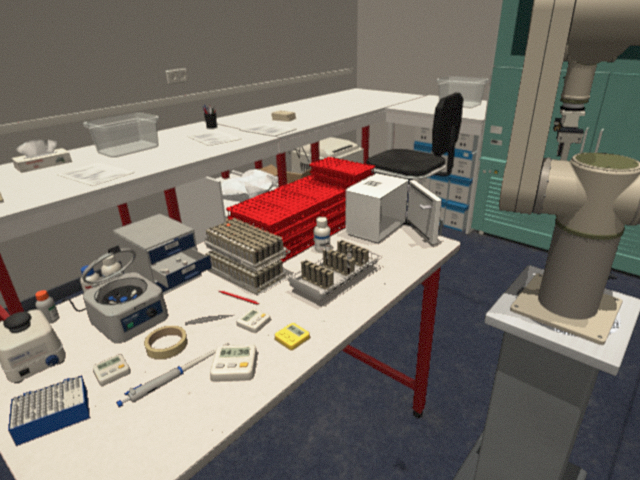

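View pics/side0.png

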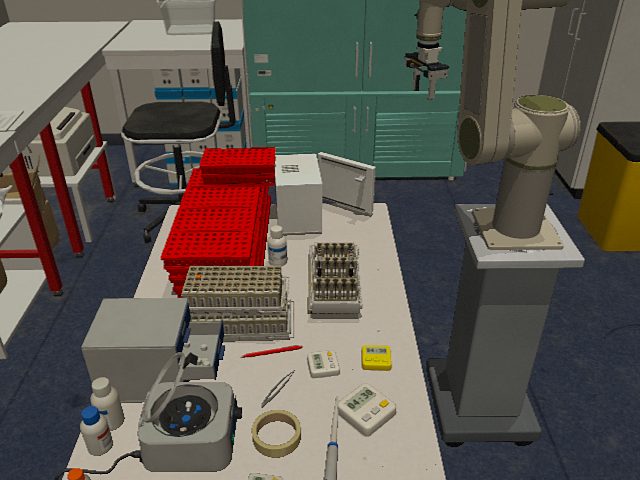

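The scene and side views show the cabinet with its door open (side about 300,195; door 345,185) and the tray with its carriers (side about 335,280; scene about 335,270). I'll enlarge both.

Run:
```python
import cv2, numpy as np, pickle
s,d=pickle.load(open("c0.pkl","rb"))
a=d["scene"]["image"][165:305,280:450]; b=d["side"]["image"][140:325,260:390]
A=cv2.resize(a,None,fx=4.28,fy=4.28,interpolation=2)[:600]; 
cv2.imwrite("pics/a.png",cv2.resize(a,None,fx=4,fy=4,interpolation=2))
cv2.imwrite("pics/b.png",cv2.resize(b,None,fx=3.2,fy=3.2,interpolation=2))
```

```text
(no output)
```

View pics/a.png

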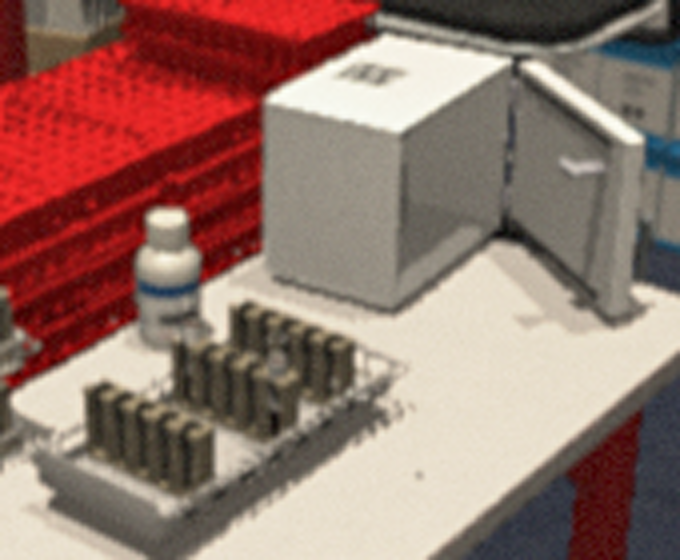

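View pics/b.png

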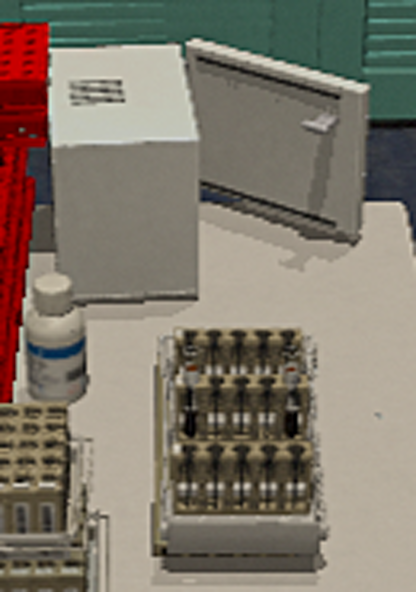

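Loaded carrier is the middle one: in the side crop its dark tubes stand at (190,400) and (292,400), in the scene crop at (275,400). The door is well open, with its free top corner at scene crop (643,140) and side crop (368,88).

```bash
cat > h.py <<'E'
import numpy as np, pickle, cv2
from scipy.spatial.transform import Rotation as R
def ray(c,uv,T=None):
    f=240/np.tan(np.radians(c["fovy"]/2)); x=(np.array(uv,float)-[c["cx"],c["cy"]])/f
    if "hand_eye" in c:
        r=np.linalg.norm(x); v=np.r_[x/max(r,1e-9)*np.sin(r),np.cos(r)]; M=T@c["hand_eye"]
    else: v=np.r_[x,1]; M=c["world_from_camera"]
    v=M[:3,:3]@v; return M[:3,3],v/np.linalg.norm(v)
def onz(r,z): o,v=r; return o+v*(z-o[2])/v[2]
def tri(r1,r2):
    A=sum(np.eye(3)-np.outer(v,v) for _,v in(r1,r2)); b=sum((np.eye(3)-np.outer(v,v))@o for o,v in(r1,r2))
    p=np.linalg.solve(A,b); return p,[np.linalg.norm(np.cross(v,p-o)) for o,v in(r1,r2)]
def pose(s):
    T=np.eye(4);T[:3,:3]=R.from_rotvec(s["orientation"]).as_matrix();T[:3,3]=s["tool_pos"];return T
def proj(c,p,T=None):
    M=c["world_from_camera"] if T is None else T@c["hand_eye"]; q=np.linalg.inv(M)@np.r_[p,1]
    f=240/np.tan(np.radians(c["fovy"]/2))
    if T is None: return q[:2]/q[2]*f+[c["cx"],c["cy"]]
    r=np.hypot(q[0],q[1]);return q[:2]/r*np.arctan2(r,q[2])*f+[c["cx"],c["cy"]]
E
python3 - <<'E'
from h import *
np.set_printoptions(precision=4,suppress=True)
s,d=pickle.load(open("c0.pkl","rb"));print(pose(s)[:3])
A=lambda u,v:ray(d["scene"],((u+.5)/4-.5+280,(v+.5)/4-.5+165))
B=lambda u,v:ray(d["side"],((u+.5)/3.2-.5+260,(v+.5)/3.2-.5+140))
pts={"cab-+":((402,132),(197,140),.17),"cab++":((265,97),(55,143),.17),"cab--":((517,62),(183,45),.17),
"doorfree":((643,140),(368,88),.169),"doorhingein":((525,64),(187,41),.169),"carr near":((297,374),(305,380),.083),"carr far":((175,345),(182,380),.083),
"carrB near":((214,437),(311,452),.083),"carrC near":((354,342),(303,332),.083),"bottle":((167,212),(53,282),.11),"tube":((278,352),(292,370),.111)}
for n,(a,b,z) in pts.items():
    p,e=tri(A(*a),B(*b));print(n,p,np.round(e,4),onz(A(*a),z)[:2],onz(B(*b),z)[:2])
E
```

```text
[[ 0.937   0.3493 -0.0005  0.2094]
 [ 0.3493 -0.937   0.0018 -0.5617]
 [ 0.0001 -0.0018 -1.      0.2346]]
cab-+ [0.5824 0.0072 0.1636] [0.0002 0.0002] [0.5738 0.0201] [0.5826 0.0198]
cab++ [0.707  0.0258 0.1711] [0.0004 0.0004] [0.7082 0.0244] [0.7072 0.023 ]
cab-- [ 0.5927 -0.1865  0.1654] [0.0003 0.0003] [ 0.5866 -0.1758] [ 0.5928 -0.1759]
doorfree [ 0.4218 -0.0907  0.1648] [0.0003 0.0003] [ 0.4175 -0.0818] [ 0.4229 -0.0815]
doorhingein [ 0.5889 -0.195   0.1637] [0.0015 0.0015] [ 0.5798 -0.178 ] [ 0.5888 -0.187 ]
carr near [0.4999 0.2547 0.0784] [0.0021 0.0021] [0.4969 0.2576] [0.5007 0.2648]
carr far [0.5987 0.2678 0.0808] [0.0045 0.0045] [0.5914 0.2785] [0.5988 0.2631]
carrB near [0.5008 0.3442 0.0715] [0.0003 0.0003] [0.4891 0.3579] [0.5022 0.3598]
carrC near [0.4973 0.1887 0.0786] [0.0001 0.0001] [0.4929 0.1951] [0.4979 0.1956]
bottle [0.7054 0.1557 0.111 ] [0.0014 0.0014] [0.7086 0.1513] [0.7054 0.1568]
tube [0.5113 0.2624 0.0946] [0.0029 0.0029] [0.4959 0.2808] [0.5133 0.2911]
```

>>> servo_tool:
  plan: "0.03 -0.024 0 0;0.06 -0.048 0 0;0.09 -0.072 0 0;0.12 -0.096 0 0;0.15 -0.12 0 0;0.18 -0.144 0 0;0.21 -0.168 0 0;0.24 -0.192 0 0;0.27 -0.216 0 0;0.30 -0.24 0 0;0.33 -0.262 0 0;0.351 -0.279 0 0"
  grip: 1
  grip_force: 20

```text
t: 1.15
tool_pos: [0.442, -0.1755, 0.2355]
orientation: [-3.091, -0.559, -0.001]
force: [-0.1, 0.6, -1.0]
opening: 0.0177
gripper_force: 0.0
```

Run:
```python
from h import *
from plant import status, eyes
s=status.read_state();T=pose(s);c=eyes.read_camera("wrist");i=c["image"].copy()
h=np.array([.587,-.182])
for th,col in((.94,(0,0,255)),(1.03,(255,0,0))):
    M=np.array([[np.cos(th),-np.sin(th)],[np.sin(th),np.cos(th)]])
    P=[proj(c,np.r_[h+M@np.array(q),.169],T) for q in((-.021,0),(-.021,.196),(-.003,.196),(-.003,0))]
    cv2.polylines(i,[np.int32(P)],True,col,1)
cv2.imwrite("pics/w1.png",i)
```

```text
(no output)
```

View pics/w1.png

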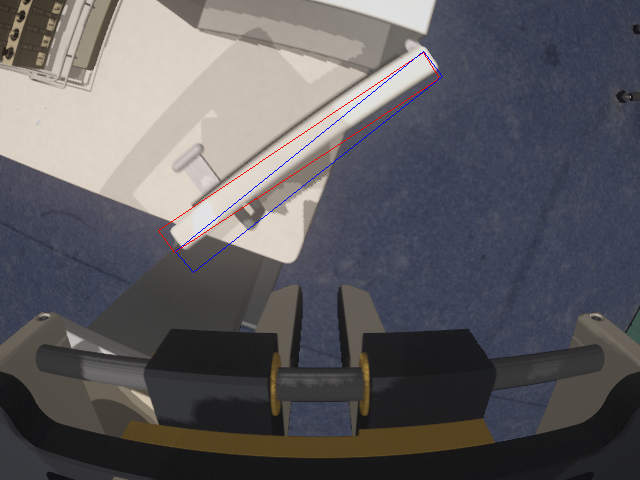

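The projected outline for a door yaw of 0.94–0.95 rad (red) lies on the door, with its free end at about (180,240), so the hinge estimate holds. Next I'll lower the tool and sweep the door.

>>> servo_tool:
  plan: "0 0 0.03 0;0 0 0.06 0;0 0 0.08 0;0.02 -0.012 0.08 0;0.039 -0.024 0.08 0;0.051 -0.035 0.08 2;0.062 -0.045 0.08 4;0.076 -0.053 0.08 6;0.09 -0.06 0.08 8;0.102 -0.063 0.08 10;0.114 -0.066 0.08 12;0.122 -0.067 0.08 15"

```text
t: 2.2
tool_pos: [0.5324, -0.0722, 0.1553]
orientation: [-3.138, -0.148, 0.001]
force: [0.1, -0.7, -0.4]
opening: 0.0007
gripper_force: 0.0
```

Run:
```python
from h import *
from plant import status, eyes
c=eyes.read_camera("side");b=c["image"][130:235,260:400]
d=eyes.read_camera("scene");a=d["image"][165:260,330:457]
cv2.imwrite("pics/d1.png",np.vstack([cv2.resize(b,(400,300),interpolation=2),cv2.resize(a,(400,300),interpolation=2)]))
s=status.read_state();print(s["force"],s["opening"],s["tool_pos"])
```

```text
[-0.62005481  0.23338664  0.1230297 ] 0.0006058896465476071 [ 0.53237732 -0.07236382  0.15532764]
```

View pics/d1.png

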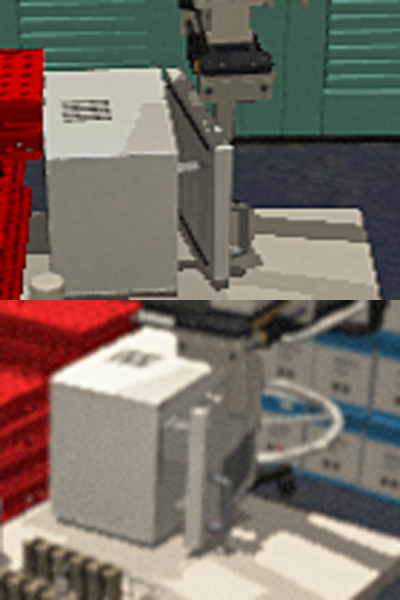

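The door is pushed to roughly 0.2 rad (edge at about (222,215) in the side panel). I'll keep pushing gently.

>>> servo_tool:
  plan: "0.005 0 0 0;0.01 0 0 1;0.014 0 0 2;0.017 0 0 3;0.02 0 0 3;0.022 0 0 3;0.024 0 0 3;0.026 0 0 3;0.026 0 0 3"

```text
t: 3.05
tool_pos: [0.554, -0.0706, 0.1552]
orientation: [-3.14, -0.067, 0.015]
force: [-24.2, -0.3, 14.4]
opening: 0.0006
gripper_force: 12.3
```

>>> servo_tool:
  plan: "0 0 0 0;-0.02 0 0 0;-0.05 0 0 0;-0.08 0 0 0;-0.08 0 -0.04 0;-0.08 0 -0.08 0;-0.08 0 -0.12 0;-0.08 0 -0.12 0"
  grip: -1

```text
t: 3.72
tool_pos: [0.4812, -0.075, 0.285]
orientation: [3.137, 0.066, 0.021]
force: [1.5, -0.5, 1.2]
opening: 0.0489
gripper_force: 0.0
```

Run:
```python
from h import *
from plant import status, eyes
c=eyes.read_camera("side");b=c["image"][140:245,260:400]
d=eyes.read_camera("scene");a=d["image"][165:260,330:457]
s=status.read_state();w=eyes.read_camera("wrist")["image"]
cv2.imwrite("pics/d2.png",np.hstack([np.vstack([cv2.resize(b,(400,300),interpolation=2),cv2.resize(a,(400,300),interpolation=2)]),cv2.resize(w,(400,300)).repeat(2,0)[150:750][:600]]) if 0 else np.vstack([np.hstack([cv2.resize(b,(400,300),interpolation=2),cv2.resize(a,(400,300),interpolation=2)]),cv2.resize(w,(400,300)).copy().__class__((300,800,3),np.uint8)]) if 0 else np.hstack([cv2.resize(b,(400,300),interpolation=2),cv2.resize(w,(400,300))]))
```

```text
(no output)
```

View pics/d2.png

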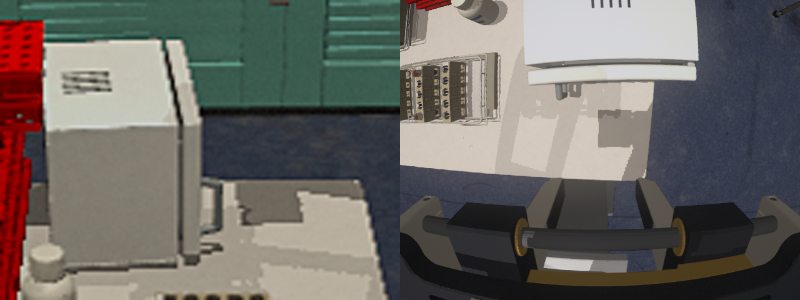

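The door now lies parallel and flush on the cabinet front (side panel about (190,150), wrist panel about (610,73)). Next I'll move over the tray, taking two wrist views on the way.

>>> servo_tool:
  plan: "0 -0.035 0 0;0 -0.07 0 0;0 -0.105 0 0;0 -0.14 0 0;0 -0.175 0 0;0 -0.21 0 0;0 -0.235 0 0;0 -0.25 0 0;0 -0.25 0 0;0 -0.25 0 0"

```text
t: 4.7
tool_pos: [0.4665, 0.1762, 0.2737]
orientation: [3.14, 0.07, -0.005]
force: [-0.9, -0.7, -0.4]
opening: 0.0931
gripper_force: 0.0
```

Run:
```python
from h import *
from plant import status, eyes
s=status.read_state();c=eyes.read_camera("wrist");pickle.dump((s,c),open("w1.pkl","wb"));print(pose(s).round(4))
```

```text
[[ 0.999   0.0444 -0.003   0.4665]
 [ 0.0444 -0.999  -0.0012  0.1762]
 [-0.0031  0.0011 -1.      0.2737]
 [ 0.      0.      0.      1.    ]]
```

>>> servo_tool:
  plan: "0 -0.03 0 0;0 -0.06 0 0;0 -0.08 0 0;0.03 -0.08 0 0;0.03 -0.08 0 0;0.03 -0.08 0 0"

```text
t: 5.25
tool_pos: [0.4944, 0.2558, 0.274]
orientation: [3.139, 0.064, -0.004]
force: [0.1, -0.4, -0.3]
opening: 0.0931
gripper_force: 0.0
```

Run:
```python
from h import *
from plant import status, eyes
s=status.read_state();c=eyes.read_camera("wrist");pickle.dump((s,c),open("w2.pkl","wb"));print(pose(s).round(4))
s1,c1=pickle.load(open("w1.pkl","rb"))
for c_,T in((c1,pose(s1)),(c,pose(s))): print([proj(c_,np.array(p),T).round() for p in((.5,.26,.08),(.6,.26,.08),(.5,.35,.08),(.6,.17,.08))])
cv2.imwrite("pics/t.png",np.hstack([c1["image"][:300,:400],c["image"][:300,120:520]]))
cv2.imwrite("pics/t1.png",c1["image"]);cv2.imwrite("pics/t2.png",c["image"])
```

```text
[[ 0.9992  0.0408 -0.0024  0.4944]
 [ 0.0408 -0.9992 -0.0015  0.2558]
 [-0.0024  0.0014 -1.      0.274 ]
 [ 0.      0.      0.      1.    ]]
[array([234., 179.]), array([236.,  72.]), array([147., 178.]), array([335.,  74.])]
[array([317., 211.]), array([321., 104.]), array([223., 208.]), array([419., 111.])]
```

View pics/t.png

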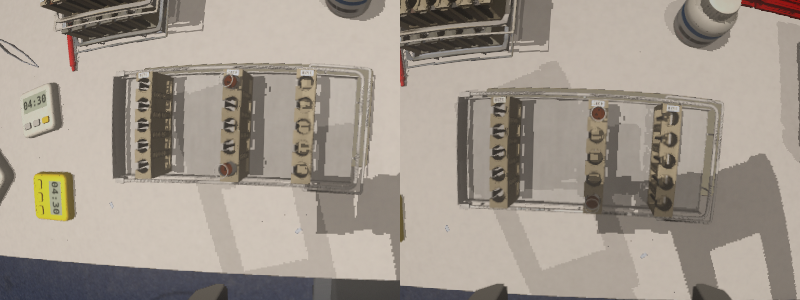

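The middle carrier has tubes at both ends: caps at about (230,81) and (227,170) in the left panel, (599,113) and (594,203) in the right. I'll enlarge that part to measure it.

Run:
```python
import cv2,numpy as np
a=cv2.imread("pics/t1.png")[60:195,190:275];b=cv2.imread("pics/t2.png")[90:225,275:360]
cv2.imwrite("pics/tz.png",np.hstack([cv2.resize(x,None,fx=4.4,fy=4.4,interpolation=2) for x in(a,b)]))
```

```text
(no output)
```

View pics/tz.png

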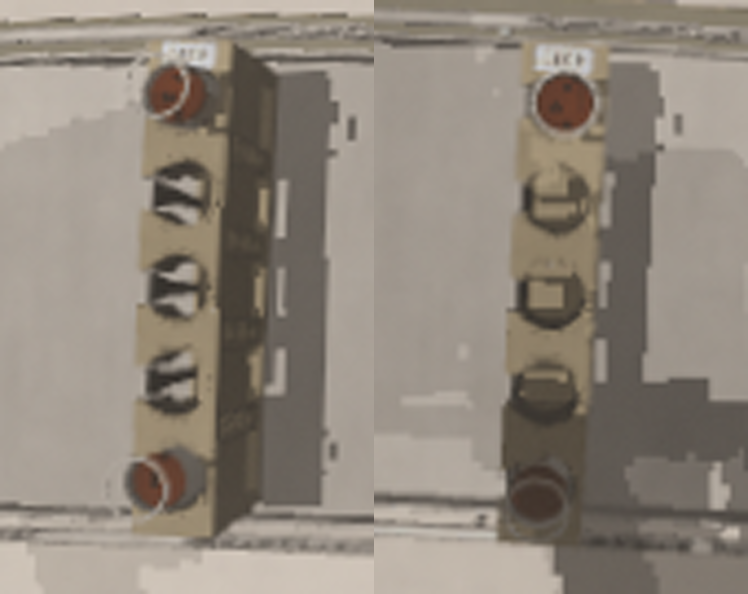

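Run:
```python
from h import *
np.set_printoptions(precision=4,suppress=True)
(s1,c1),(s2,c2)=[pickle.load(open(f"w{i}.pkl","rb")) for i in(1,2)]
k=4.4
A=lambda u,v:ray(c1,((u+.5)/k-.5+190,(v+.5)/k-.5+60),pose(s1))
B=lambda u,v:ray(c2,((u-374+.5)/k-.5+275,(v+.5)/k-.5+90),pose(s2))
P=[];C=[]
for n,a,b,z in(("fl",(148,42),(522,44),.083),("fr",(233,44),(608,45),.083),("nl",(134,533),(500,536),.083),("nr",(215,537),(580,540),.083),("tubefar",(162,90),(566,102),.111),("tubenear",(140,486),(538,503),.111)):
    p,e=tri(A(*a),B(*b));q=(onz(A(*a),z)+onz(B(*b),z))/2;print(n,p,np.round(e,4),onz(A(*a),z)[:2],onz(B(*b),z)[:2]);C.append(q)
C=np.array(C);m=C[:4].mean(0);d=(C[0]+C[1]-C[2]-C[3])/2;print(m,np.linalg.norm(d),np.degrees(np.arctan2(d[1],d[0])),"tubes",C[4:].mean(0),C[4]-C[5])
T=pose(s2);print("tool delta",T[:3,:3].T@(m-T[:3,3]), "tool yaw",np.degrees(np.arctan2(T[1,0],T[0,0])))
```

```text
fl [0.603  0.2718 0.082 ] [0. 0.] [0.6029 0.2716] [0.6029 0.2718]
fr [0.6034 0.2544 0.0774] [0.0005 0.0005] [0.602  0.2534] [0.6034 0.2543]
nl [0.4983 0.2729 0.0806] [0.0006 0.0006] [0.4981 0.2725] [0.4995 0.2726]
nr [0.4973 0.2557 0.0769] [0.0006 0.0006] [0.4976 0.2546] [0.4993 0.2556]
tubefar [0.5899 0.2624 0.1048] [0.0003 0.0003] [0.5888 0.2609] [0.59   0.2623]
tubenear [0.5115 0.2647 0.1068] [0.0004 0.0004] [0.5116 0.2637] [0.5127 0.2645]
[0.5507 0.2633 0.083 ] 0.10418033125795476 -0.5911493311947259 tubes [0.5508 0.2629 0.111 ] [ 0.0772 -0.0025  0.    ]
tool delta [ 0.057  -0.0055  0.1909] tool yaw 2.3390498601476537
```

Centre (0.551, 0.263), top height measured 0.077–0.082, length 104 mm: all consistent with the text. The right neighbour is about 70 mm away, so I'll go in with the fingers about 60 mm open.

>>> servo_tool:
  plan: "0.03 -0.003 0 1.5;0.057 -0.0055 0 3.3;0.057 -0.0055 0.03 3.3;0.057 -0.0055 0.06 3.3;0.057 -0.0055 0.09 3.3;0.057 -0.0055 0.12 3.3;0.057 -0.0055 0.13 3.3;0.057 -0.0055 0.13 3.3;0.057 -0.0055 0.13 3.3;0.057 -0.0055 0.13 3.3"
  grip: -0.3
  grip_force: 20

```text
t: 6.13
tool_pos: [0.5519, 0.2653, 0.1485]
orientation: [-3.14, 0.024, -0.006]
force: [0.6, 0.3, 0.3]
opening: 0.0604
gripper_force: 0.0
```

Run:
```python
from h import *
from plant import status, eyes
s=status.read_state();T=pose(s);print(T.round(4),s["opening"]);c=eyes.read_camera("wrist")
i=c["image"].copy()
for y in(-.0095,.0095):
    p=[proj(c,np.array([.5507+x,.2633+y,.083]),T) for x in(-.054,.054)];cv2.line(i,*[tuple(np.int32(q)) for q in p],(255,0,0),1)
cv2.imwrite("pics/g.png",i)
```

```text
[[ 0.9999 -0.0154  0.0035  0.5519]
 [-0.0154 -0.9999  0.0013  0.2653]
 [ 0.0035 -0.0014 -1.      0.1485]
 [ 0.      0.      0.      1.    ]] 0.06044224733809007
```

View pics/g.png

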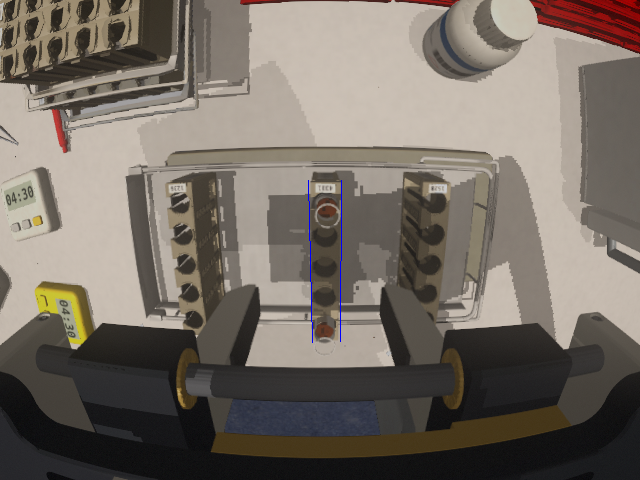

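The picture shows the carrier (x about 325) centred between the fingers and my computed edges lying on it; the right neighbour's top starts at about x 418. I'll narrow the fingers a bit, descend, then close.

>>> servo_tool:
  plan: "0 0.002 0 0;0 0.002 0 0;0 0.002 0.02 0;0 0.002 0.04 0;0 0.002 0.06 0;0 0.002 0.075 0;0 0.002 0.085 0;0 0.002 0.088 0;0 0.002 0.088 0;0 0.002 0.088 0"
  grip: -0.1

```text
t: 7.02
tool_pos: [0.5512, 0.2634, 0.0587]
orientation: [-3.141, 0.023, -0.002]
force: [0.2, 0.4, 1.0]
opening: 0.0512
gripper_force: 0.0
```

>>> servo_tool:
  plan: "0 0 0 0;0 0 0 0;0 0 0 0;0 0 0 0;0 0 0 0;0 0 0 0;0 0 0 0;0 0 0 0"
  grip: 1
  grip_force: 20

```text
t: 7.68
tool_pos: [0.5506, 0.2632, 0.0579]
orientation: [-3.141, 0.024, -0.0]
force: [0.0, 0.2, 2.2]
opening: 0.0179
gripper_force: 20.0
```

Gripped: the opening is 18 mm on a 19 mm carrier, at 20 N. Lifting slowly.

>>> servo_tool:
  plan: "0 0 -0.004 0;0 0 -0.01 0;0 0 -0.018 0;0 0 -0.028 0;0 0 -0.038 0;0 0 -0.048 0;0 0 -0.058 0;0 0 -0.068 0;0 0 -0.078 0;0 0 -0.088 0;0 0 -0.096 0;0 0 -0.1 0"
  grip_force: 25

```text
t: 8.68
tool_pos: [0.5511, 0.2634, 0.1595]
orientation: [-3.141, 0.023, -0.003]
force: [0.6, 0.6, -1.0]
opening: 0.018
gripper_force: 25.0
```

>>> servo_tool:
  plan: "0 0 -0.006 0;0 0 -0.008 0;0 0 -0.008 0;0 0 -0.008 0;0 0 -0.008 0;0 0 -0.008 0;0 0 -0.008 0;0 0 -0.008 0"

```text
t: 9.35
tool_pos: [0.5503, 0.2631, 0.1653]
orientation: [3.141, -0.024, -0.001]
force: [-0.5, 0.1, -0.5]
opening: 0.0174
gripper_force: 25.0
```

Run:
```python
from h import *
from plant import status, eyes
s=status.read_state();print(pose(s).round(4),s["opening"],s["gripper_force"],s["force"])
a=eyes.read_camera("side")["image"][130:330,255:405];b=eyes.read_camera("wrist")["image"]
cv2.imwrite("pics/f.png",np.hstack([cv2.resize(a,(375,500),interpolation=2),cv2.resize(b[120:460,180:460],(412,500))]))
```

```text
[[ 9.999e-01 -1.500e-02 -5.000e-04  5.503e-01]
 [-1.500e-02 -9.999e-01 -2.000e-04  2.631e-01]
 [-5.000e-04  2.000e-04 -1.000e+00  1.653e-01]
 [ 0.000e+00  0.000e+00  0.000e+00  1.000e+00]] 0.017397462772202516 24.999955594539642 [-0.47956616  0.10034408 -0.5122169 ]
```

View pics/f.png

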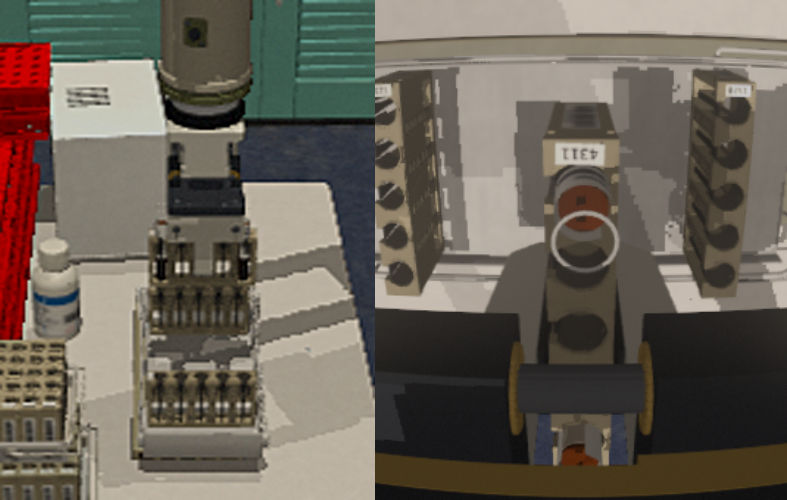

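The carrier is held level, about 107 mm up, with both tubes down at (582,210) and (580,450) in the right panel, and the empty carriers are still in the tray. I'll hand it in.

```bash
python3 -c "
from plant import robot
print(robot.close_job())"
```

```text
the job is handed in; nothing more can be done
None
```

Handed in, with no verdict returned: the door looked flush on its front in the images, and the loaded carrier is held level and still about 10.7 cm up with both tubes down; I viewed 11 pictures, one over the limit of 10.

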